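# Load jars into the clamp shaker

## Task

Get the shaker ready and start it: draw its clamp back, set the grey jar rack down flat in the recess of the shaker's platform and stand every white-capped sample jar upright in a ring of the rack, leaving the blue-capped reference jar standing on its mat. Once rack and jars are in, slide the clamp up until it presses the rack firmly back against the stop posts, leave it there, then press the green start button fully in. Do not knock over the wash bottle or the beaker.

Things in the scene. Friction and masses are not known exactly. Their poses are not given: they have to be found in the camera images.
- shaker: bench shaker, white housing 300 mm (x) by 360 mm (y), fixed. Origin at the centre of its underside; z up, +x points away from the robot's side. On it a platform (y -180 to +90 mm) with rack recess and clamp and, at y +94 to +180 mm, a grey console deck, 104 mm high, with display, black dial and green start button.
- recess (a point): centre of the floor, 107 mm above the bench, of the rectangular recess in the black platform frame: 68 mm (x) by 221 mm (y), 9 mm deep, rim sloped as a lead-in; the rack fits with 2 mm of play all round. Axes as the shaker's. Two rubber stop posts, 16 mm thick, 42 mm high above the floor, round tops, stand behind it: front faces at x = +34 mm, y = +-95 mm; between them a finger has room.
- clamp_grip (a point): grip of the sliding clamp, moves with it: an upright green plate 14 mm thick (x), 100 mm long (y), from 28 mm below to 16 mm above this point; pinch it across its thickness from above. This point is 61 mm behind (-x) the jaw's face, 156 mm above the bench. The clamp slides along the shaker's x only, takes about 4 N to slide (15 N at the grip is a firm press), and stays where it is left.
- jaw: jaw of the clamp, a rubber-faced bar 233 mm long (y), 20 mm thick, 28 mm high. Origin at the middle of the lower edge of its face, which looks to +x; axes as the shaker's. Drawn fully back, the face is 85 mm short (-x) of the recess's centre; against a seated rack it stops 34 to 30 mm short, pushing the rack against the stop posts. For finger room beside the rack have it 70 mm short or more.
- rack: grey jar rack, 64 mm (x) by 216 mm (y) by 42 mm high, about 0.45 kg, loose on the bench at first. Origin at the centre of its underside, z up. Jars stand on its base plate, 8 mm thick; a guide plate 28 to 42 mm up has four rings (holes 47 mm wide) at x = 0, y = -78, -26, +26, +78 mm. Grip it across its 64 mm width on the guide plate, at the middle. Alike both ways round.
- jar1: white-capped amber glass sample jar, 72 mm tall: body 42 mm in diameter up to 54 mm, above it the cap, 44 mm in diameter and 18 mm high, the best place to grip it. Weighs 0.10 to 0.18 kg. Origin at the centre of its underside, z up. Stands on the bench mat at first. Absent in some runs.
- jar2: white-capped amber glass sample jar, 72 mm tall: body 42 mm in diameter up to 54 mm, above it the cap, 44 mm in diameter and 18 mm high, the best place to grip it. Weighs 0.10 to 0.18 kg. Origin at the centre of its underside, z up. Stands on the bench mat at first. Absent in some runs.
- jar3: white-capped amber glass sample jar, 72 mm tall: body 42 mm in diameter up to 54 mm, above it the cap, 44 mm in diameter and 18 mm high, the best place to grip it. Weighs 0.10 to 0.18 kg. Origin at the centre of its underside, z up. Stands on the bench mat at first. Absent in some runs.
- jar4: white-capped amber glass sample jar, 72 mm tall: body 42 mm in diameter up to 54 mm, above it the cap, 44 mm in diameter and 18 mm high, the best place to grip it. Weighs 0.10 to 0.18 kg. Origin at the centre of its underside, z up. Stands on the bench mat at first. Absent in some runs.
- ref_jar: blue-capped reference jar, otherwise like the sample jars; it stays standing on the mat. Origin at the centre of its underside.
- mat: thin blue bench mat, 210 mm (x) by 300 mm (y), flat on the bench, on which the jars stand at first. Origin at its centre, z up.
- start (a joint): travel of the start button, m: 0 = out, 0.006 = fully in; springs back. Takes 5 N.
- start_top (a point): centre of the top of the green start button, 28 mm across, on the console deck; 122 mm above the bench when out; moves with the button. Press straight down.
- wash_bottle: white plastic bottle with red cap, 66 mm in diameter, 170 mm tall, a bystander. Origin at the centre of its underside.
- beaker: glass beaker, 72 mm in diameter, 90 mm tall, a bystander. Origin at the centre of its underside.
Mind the look-alikes: they are no part of the job. What is shaped like the jar2 but pink or yellow is not meant.

How it is judged (in metres and radians):
On the way, in this order (a step that is already met when the one before it is completed fails the run):
1. the rack sits in the recess and every sample jar stands in it (horizontal distance between rack and recess below 0.006 m and z of rack in the frame of recess between -0.003 and 0.0035 m and angle between the y axis of rack and the y axis of recess, either way round below 0.06 rad and angle between rack's own z axis and vertical below 0.05 rad and z of jar1 in the frame of rack between 0.005 and 0.012 m and x of jar1 in the frame of rack between -0.006 and 0.006 m and y of jar1 in the frame of rack between -0.09 and 0.09 m and angle between each of jar1, jar2, jar3, jar4's own z axis and vertical below 0.12 rad and z of jar2 in the frame of rack between 0.005 and 0.012 m and x of jar2 in the frame of rack between -0.006 and 0.006 m and y of jar2 in the frame of rack between -0.09 and 0.09 m and z of jar3 in the frame of rack between 0.005 and 0.012 m and x of jar3 in the frame of rack between -0.006 and 0.006 m and y of jar3 in the frame of rack between -0.09 and 0.09 m and z of jar4 in the frame of rack between 0.005 and 0.012 m and x of jar4 in the frame of rack between -0.006 and 0.006 m and y of jar4 in the frame of rack between -0.09 and 0.09 m), for 0.2 s.
2. the clamp presses on the rack with more than 3 N (all of step 1 and contact force between jaw and rack above 3 N), for 0.1 s.
3. the start button is pressed fully in (value of joint start above 0.0045 m), for 0.1 s.
At the end, for the whole second after the job is handed in: Rack flat in the recess (6 mm, 0.06 rad), every sample jar standing in a ring on its base plate, upright within 0.12 rad; jaw face within 3 mm of the rack's side; blue-capped jar standing within 200 mm of the mat's centre; button out again, all at rest (all of step 1 and x of jaw in the frame of rack between -0.035 and 0.035 m and height (world z) of ref_jar below 0.02 m and angle between ref_jar's own z axis and vertical below 0.3 rad and horizontal distance between ref_jar and mat below 0.2 m and value of joint start below 0.002 m and linear speed of rack below 0.01 m/s); the robot touches nothing.
It fails at once if the reference jar is lifted or knocked over (height (world z) of ref_jar above 0.03 m or angle between ref_jar's own z axis and vertical above 0.6 rad).
It fails at once if the wash bottle or the beaker is knocked over (angle between any of wash_bottle, beaker's own z axis and vertical above 0.6 rad).
Of jar1, jar2, jar3, jar4 only 2 to 4 are there at a start; the rules pass over those that are not, and their reading is None.
At some moment in a run one of jar1, jar2, jar3, jar4, rack may be knocked a few centimetres aside while the robot is not near it.
It also fails if it takes over 210 s, if anything falls off the work surface, if the arm or the gripper's body presses on something with over 40 N, if the wrist force passes 120 N, or if a joint passes its speed limit or range.

## Robot

A 6-joint arm with a two-finger parallel gripper is mounted at the origin on the work surface. World frame = base frame: x ahead of the robot, y to its left, z up, the work surface at z = 0. Lengths are in mm, angles in rad, forces in N, time in s.
With the tool pointing down it reaches from about 300 to 775 mm from the base axis. Payload 14.6 kg.
Tool frame: the origin (TCP) lies at the very end of the fingers, on their centre line; the grasp point (between the pads) lies 19 mm behind it; z points along the fingers, y is the line along which they close (so a half turn about z gives the same grasp; the last joint's range is limited). The gripper opens to 94 mm and grips with 3 to 60 N. Pads are 16 mm wide; open, the fingers measure 119 mm over their backs; the gripper's body (75 mm by 177 mm) begins 78 mm behind the grasp point.
Start: joints at [-1.244, 0.3, 1.521, -0, 1.321, -0.067], TCP at [211.027, -507.894, 205.446] pointing down, gripper open.
Joint ranges: [-3.03, 3.03], [-0.79, 2.21], [0.23, 2.52], [-1.04, 4.18], [0, 3.07], [-2.55, 2.55]. Speed limits (rad/s): [2.22, 2.22, 2.57, 3.14, 3.14, 3.14].

## Interface

Orientations are given as [roll, pitch, yaw] about the fixed x, y, z axes, in that order (R = Rz(yaw) Ry(pitch) Rx(roll)).
In Python, from cell import manip, camera, get_calibration gives the robot as it stands. The module is installed in compiled form; this text tells all that it offers.
- The arm moves only by the tool jog_arm, never from a script. Its argument "plan" is one flat list of numbers, 6 for each row, row after row: the shift along the world's x, y, z in m, then the turn, a rotation vector about the world's x, y, z in degrees. A call has 1 to 20 rows; each row is the pose to reach, as a shift and turn from the pose commanded when the call began; what a row does not reach only later rows make up. A row lasts 1/10 s, in which the tool goes at most 50 mm and 8.59 degrees, less where a joint would pass 70% of its speed; a pose out of reach is approached as far as the arm can. A call with a gripper value outside its range is refused whole. "claw" is the finger opening in m, from 0 to 0.094, set as the call begins (left out, the last holds). The fingers move at their own pace and stop on an object; "force" is the grip in N (left out, the last holds). Time passes only in rows, so rows that repeat a pose let the fingers close. It gives the time, the measured TCP pose, the force, the opening and the grip force at its end, in the units of the state.
- manip.read_state(): the state, without advancing time (a new reading comes with each control period).
- camera(name): name is "scene" or "top"; returns (picture, depth): 384x512x3 uint8, red, green, blue; 384x512 float32, mm along the optical axis (not along the pixel's ray), 0 where there is no reading.
- get_calibration(name): a dict with "fx", "fy", "cx", "cy" (pixels), "origin" and "attitude" of the camera in the world. Camera axes: x right, y down, z forward; pixel columns grow to the right and rows downward; lengths in mm; the calibration is good to about 2 mm. A picture is of the moment at which its call begins. get_calibration takes no time and is no camera call.
- manip.sign_off(): hands the job in; it is judged then, once.
The state is a dict: "clock": time; "joints": joint angles; "qd": joint speeds; "effort": joint torques, N m; "eef_pos": TCP position; "eef_rot": TCP orientation; "wrist_force": force on the tool from outside, world axes, zero at the start; "moment": the same for the moment, N m; "finger_gap": finger opening in mm; "finger_force": force on a finger pad.
Only numpy, scipy, OpenCV 4.12 (cv2) and the standard library are available. Lean on these libraries where they do the work, as an engineer would, in place of code of your own. Each camera call takes 0.05 s, during which the arm holds its last target. There are 200 camera calls.

## Working session

There is one attempt and no reset: what is moved stays moved. The work goes in short steps, Python scripts to look and compute and a tool call to move; the robot and the scene stay as the last step left them, time stands still between calls to the robot, and variables do not carry over. Pictures are saved under pics/ and viewed, at most 14 in all, crops included, and the job is handed in when it is done.

Besides the shell and the picture viewer there is one more tool, called after "Request:" as a command line: name --argument value ..., lists and objects as JSON in quotes. jog_arm: Moves the arm, as the interface text tells. Its arguments: {"type":"object","properties":{"plan":{"type":"array"},"claw":{"type":"number"},"force":{"type":"number"}},"required":["plan"]}

```bash
mkdir -p pics
cat > h.py <<'E'
import numpy as np, cv2
from scipy.spatial.transform import Rotation as R
from cell import manip, camera, get_calibration
def cal(n):
    c=get_calibration(n); a=np.array(c["attitude"],float)
    M=a if a.shape==(3,3) else R.from_euler('xyz',a).as_matrix()
    return c,M,np.array(c["origin"],float)
def ray(n,u,v,z):
    c,M,o=cal(n); d=M@np.array([(u-c["cx"])/c["fx"],(v-c["cy"])/c["fy"],1.]); return o+d*(z-o[2])/d[2]
def cloud(n,dep):
    c,M,o=cal(n); v,u=np.mgrid[:dep.shape[0],:dep.shape[1]]
    p=np.stack([(u-c["cx"])/c["fx"]*dep,(v-c["cy"])/c["fy"]*dep,dep],-1)@M.T+o
    p[dep==0]=np.nan; return p
def save(n,im): cv2.imwrite("pics/"+n+".png",im[...,::-1])
E
python3 - <<'E'
from h import *
for n in("scene","top"):
    print(get_calibration(n)); im,d=camera(n); save(n+"0",im); np.savez(n+"0",im=im,d=d)
print(manip.read_state())
E
```

```text
{'fx': 376.4262839722895, 'fy': 376.4262839722895, 'cx': 253.2944145177481, 'cy': 197.2970138796021, 'origin': array([1097.94422481, -516.54421894, 1062.31777859]), 'attitude': array([-2.44400664, -0.01733818,  0.90371847])}
{'fx': 425.49750629207523, 'fy': 425.49750629207523, 'cx': 260.2967519398817, 'cy': 192.37567269161812, 'origin': array([ 328.32883794,  -23.00852277, 1350.70230446]), 'attitude': array([-2.99054195, -0.00709806, -1.60004345])}
{'clock': 0.1, 'joints': array([-1.24360146e+00,  3.00385073e-01,  1.52154083e+00, -1.03645499e-05,
        1.32071172e+00, -6.65695702e-02]), 'qd': array([-0.0008139 , -0.00072969, -0.00155746, -0.00250111, -0.00025504,
       -0.0001735 ]), 'effort': array([ 6.03462704e-04, -5.32650483e+01, -3.53286517e+01,  7.09840260e-02,
        2.34751002e-02, -7.21337938e-05]), 'eef_pos': array([ 210.94739789, -507.66942582,  204.95055095]), 'eef_rot': array([-3.14054933e+00, -5.94944365e-05,  3.93766973e-01]), 'wrist_force': array([1.0678784 , 0.24422342, 0.04029749]), 'moment': array([-0.04323454, -0.03086768,  0.01453044]), 'finger_force': 0.0, 'finger_gap': 94.04644961143774}
```

View pics/top0.png

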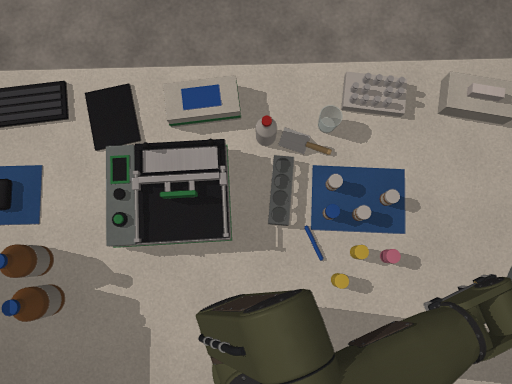

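View pics/scene0.png

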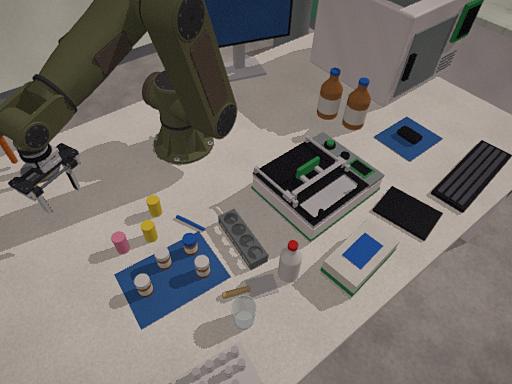

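The top view shows white caps at about (335,182), (391,197) and (362,213), the blue cap at (332,212), and the rack at (281,190). The shaker is around (168,192), with the green grip at (180,194) and the button at (119,219). The bottle is at (266,128) and the beaker at (330,120).

```bash
cat >> h.py <<'E'
def cc(mask,amin=15):
    n,l,s,c=cv2.connectedComponentsWithStats(mask.astype(np.uint8))
    return [(l==i) for i in range(1,n) if s[i,4]>=amin]
def rect(P):
    (c,wh,a)=cv2.minAreaRect(P[:,:2].astype(np.float32)); return np.round(c,1),np.round(wh,1),round(a,2)
def jars(tag="top",data=None):
    im,d=data if data is not None else camera(tag); p=cloud(tag,d); h=cv2.cvtColor(im,cv2.COLOR_RGB2HSV)
    for nm,col in(("white",(h[...,1]<70)&(h[...,2]>110)),("blue",(h[...,0]>95)&(h[...,0]<125)&(h[...,1]>120))):
        for lo,hi in((62,85),(170,200)):
            for m in cc((p[...,2]>lo)&(p[...,2]<hi)&col,20):
                q=p[m]; print(nm,lo,m.sum(),np.round(np.median(q,0),1),rect(q)[:2],np.round(np.argwhere(m).mean(0)[::-1]))
    return im,d,p,h
E
python3 - <<'E'
from h import *
f=np.load("top0.npz"); im,d,p,h=jars(data=(np.load("top0.npz")["im"],np.load("top0.npz")["d"]))
z=p[...,2]
for u,v in((281,190),(281,160),(180,160),(180,181),(180,194),(119,219),(145,230),(119,190),(185,225),(223,185),(119,235),(130,235),(160,148),(360,225)): print((u,v),np.round(p[v,u]),im[v,u])
roi=np.zeros(z.shape,bool); roi[150:235,262:298]=1
for m in cc((z>32)&(z<50)&roi,60): print("rack",m.sum(),rect(p[m]))
roi[:]=0; roi[135:250,100:240]=1
for lo,hi in((98,110),(111,119),(119,127),(150,180)):
  for m in cc((z>lo)&(z<hi)&roi,40): print(lo,m.sum(),rect(p[m]),np.round(np.median(p[m],0)))
g=(h[...,0]>45)&(h[...,0]<85)&(h[...,1]>100)&roi
for m in cc(g,20): print("green",m.sum(),rect(p[m]),np.round(np.nanmedian(p[m],0)),np.argwhere(m).mean(0)[::-1])
big=cv2.resize(im[130:250,95:305],None,fx=3.7,fy=3.7,interpolation=cv2.INTER_CUBIC); save("crop1",big)
E
```

```text
white 62 34 [ 889.6 -389.1   71.1] (array([ 889.6, -390.5]), array([19.6, 19.6])) [368.  75.]
white 62 1740 [ 814.5 -721.    69. ] (array([ 819.7, -743.2]), array([208.6, 123.8])) [476.  94.]
white 62 1814 [825.6 138.9  79.1] (array([828.3, 139.2]), array([122.6, 229.8])) [201.  97.]
white 62 34 [ 883.7 -425.3   71.4] (array([ 883.5, -426.2]), array([18.9, 18.3])) [379.  77.]
white 62 33 [ 878.3 -461.4   72.1] (array([ 878.7, -461.8]), array([20.8, 16.1])) [390.  78.]
white 62 33 [ 872.9 -495.7   71.3] (array([ 872.3, -496.6]), array([17.4, 20.5])) [401.  79.]
white 62 32 [ 858.6 -349.    71.8] (array([ 859.5, -348.6]), array([18. , 18.5])) [356.  85.]
white 62 32 [ 853.5 -384.5   73.2] (array([ 854.2, -385.5]), array([20. , 15.4])) [367.  86.]
white 62 34 [ 843.8 -456.4   71.3] (array([ 843.1, -455.7]), array([15.9, 21. ])) [389.  89.]
white 62 33 [ 837.8 -492.1   71.1] (array([ 836.7, -490.8]), array([17.5, 19.8])) [401.  90.]
white 62 34 [ 823.7 -343.    70.5] (array([ 824.3, -343.3]), array([19.9, 17.4])) [354.  95.]
white 62 36 [ 816.6 -378.4   71.4] (array([ 819.2, -378.7]), ar
[... 2045 characters left out ...]
111 111 (array([541.5, 198.6]), array([26. , 53.6]), 1.54) [540. 199. 113.]
111 85 (array([523.5, 376.5]), array([31.6, 32.8]), 39.68) [525. 377. 117.]
111 101 (array([449.7, 374.7]), array([41.6, 40.6]), 35.42) [449. 370. 115.]
119 62 (array([449.8, 374.5]), array([26.8, 25.9]), 19.04) [451. 374. 123.]
150 212 (array([512. , 194.7]), array([14.8, 99.1]), 2.36) [511. 193. 170.]
green 203 (array([599.9, 379.7]), array([83.8, 55.7]), 3.73) [600. 374. 106.] [119.93596059 168.83251232]
green 255 (array([517.7, 201.3]), array([ 26.3, 111.8]), 1.97) [510. 193. 169.] [178.6745098  193.89411765]
green 84 (array([450.4, 377.2]), array([31.2, 26.8]), 82.41) [449. 375. 123.] [118.10714286 218.66666667]
```

View pics/crop1.png

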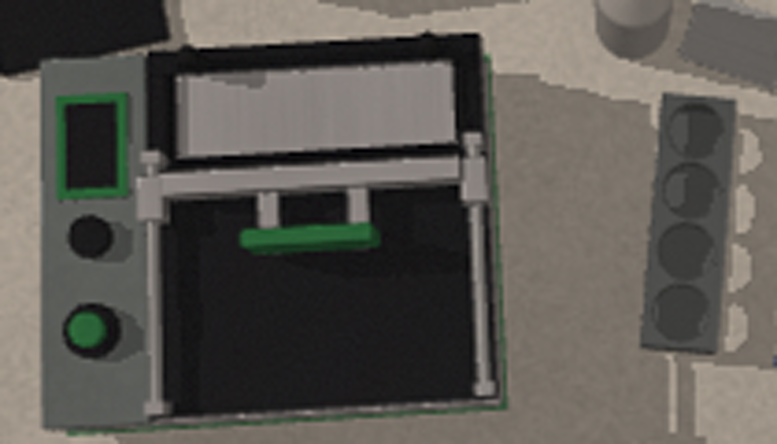

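The shaker is turned by about +1.5°, with the recess at (626.5,198) and the grip at (512,195), so the jaw is about 53 mm short. The rack is at (536,-103) with its long axis at -6.6°. I'll draw the clamp back first.

Request:
jog_arm --plan '[0,0,0.08,0,0,0,0,0,0.08,0,0,0,0.301,0.7025,0.08,0,0,68.9,0.301,0.7025,0.08,0,0,68.9,0.301,0.7025,0.08,0,0,68.9,0.301,0.7025,0.08,0,0,68.9,0.301,0.7025,0.08,0,0,68.9,0.301,0.7025,0.08,0,0,68.9,0.301,0.7025,0.08,0,0,68.9,0.301,0.7025,0.08,0,0,68.9,0.301,0.7025,0.08,0,0,68.9,0.301,0.7025,0.08,0,0,68.9,0.301,0.7025,0.08,0,0,68.9,0.301,0.7025,0.08,0,0,68.9,0.301,0.7025,0.08,0,0,68.9,0.301,0.7025,0.08,0,0,68.9,0.301,0.7025,0.08,0,0,68.9,0.301,0.7025,0.08,0,0,68.9,0.301,0.7025,0.08,0,0,68.9,0.301,0.7025,0.08,0,0,68.9]' --claw 0.06

```text
clock: 2.1
eef_pos: [511.8, 193.8, 285.2]
eef_rot: [-3.141, 0.0, 1.596]
wrist_force: [0.8, -0.2, -0.1]
finger_gap: 59.9
finger_force: 0.0
```

Request:
jog_arm --plan '[0,0,-0.05,0,0,0,0,0,-0.1,0,0,0,0,0,-0.14,0,0,0,0,0,-0.14,0,0,0,0,0,-0.14,0,0,0]' --claw 0.04

```text
clock: 2.6
eef_pos: [512.4, 193.7, 147.2]
eef_rot: [3.141, -0.0, 1.595]
wrist_force: [1.0, 0.4, 1.0]
finger_gap: 40.3
finger_force: 0.0
```

Request:
jog_arm --plan '[0,0,0,0,0,0,0,0,0,0,0,0,0,0,0,0,0,0,0,0,0,0,0,0,0,0,0,0,0,0,-0.005,0,0,0,0,0,-0.01,0,0,0,0,0,-0.015,0,0,0,0,0,-0.02,-0.001,0,0,0,0,-0.025,-0.001,0,0,0,0,-0.03,-0.001,0,0,0,0,-0.03,-0.001,0,0,0,0,-0.03,-0.001,0,0,0,0]' --claw 0.0 --force 25

```text
clock: 3.9
eef_pos: [482.2, 193.8, 146.6]
eef_rot: [3.14, -0.0, 1.597]
wrist_force: [-3.1, -1.1, 10.0]
finger_gap: 13.8
finger_force: 25.0
```

Request:
jog_arm --plan '[0,0,0,0,0,0,0,0,0,0,0,0,0,0,0.05,0,0,0,0,0,0.1,0,0,0,0.0538,-0.2967,0.1,0,0,-98.1,0.0538,-0.2967,0.1,0,0,-98.1,0.0538,-0.2967,0.1,0,0,-98.1,0.0538,-0.2967,0.1,0,0,-98.1,0.0538,-0.2967,0.1,0,0,-98.1,0.0538,-0.2967,0.1,0,0,-98.1,0.0538,-0.2967,0.1,0,0,-98.1,0.0538,-0.2967,0.1,0,0,-98.1,0.0538,-0.2967,0.1,0,0,-98.1,0.0538,-0.2967,0.1,0,0,-98.1,0.0538,-0.2967,0.1,0,0,-98.1,0.0538,-0.2967,0.1,0,0,-98.1,0.0538,-0.2967,0.1,0,0,-98.1,0.0538,-0.2967,0.1,0,0,-98.1]' --claw 0.035

```text
clock: 5.7
eef_pos: [535.8, -103.0, 245.3]
eef_rot: [-3.141, 0.0, -0.114]
wrist_force: [-0.1, 0.3, 0.4]
finger_gap: 34.8
finger_force: 0.0
```

Run:
```python
from h import *
im,d=camera("top"); p=cloud("top",d); z=p[...,2]; save("top1",im)
roi=np.zeros(z.shape,bool); roi[135:250,100:240]=1
for lo,hi in((98,110),(111,119),(150,180)):
  for m in cc((z>lo)&(z<hi)&roi,200): print(lo,m.sum(),rect(p[m]),np.round(np.median(p[m],0)))
for v in(150,160,170):print(np.round(p[v,150:215:1,1:]).tolist()[:0])
im,d=camera("scene"); save("scene1",im); p=cloud("scene",d);z=p[...,2]
m=(z>32)&(z<50)&(p[...,0]>400)&(p[...,0]<660)&(p[...,1]>-160)&(p[...,1]<-50)
for m in cc(m,60): print("rack",m.sum(),rect(p[m]))
```

```text
98 2478 (array([525. , 374.8]), array([300.2,  92.4]), 0.76) [532. 377. 104.]
98 1611 (array([625.1, 197.6]), array([ 77.4, 231.2]), 2.25) [625. 200. 106.]
111 302 (array([668.5, 204.7]), array([ 21.2, 190.8]), 1.39) [667. 201. 114.]
111 1014 (array([611.8, 205.1]), array([131.2, 253.9]), 1.81) [572. 222. 114.]
111 2410 (array([451.5, 199. ]), array([141.7, 250.8]), 1.9) [444. 193. 113.]
150 207 (array([480.3, 192.7]), array([14.4, 98.1]), 2.03) [479. 194. 170.]
[]
[]
[]
rack 707 (array([ 538.8, -100.4]), array([ 66.5, 219.5]), 83.34)
```

View pics/top1.png

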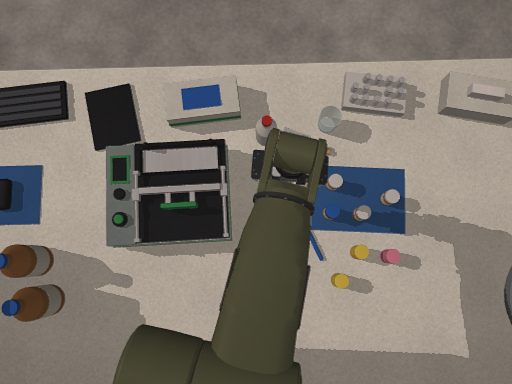

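Clamp is fully back: the grip is now at pixel (178,205) and the jaw at row 190. The arm is over the rack, so I grasp it next.

Request:
jog_arm --plan '[0,0,-0.05,0,0,0,0,0,-0.1,0,0,0,0,0,-0.14,0,0,0,0,0,-0.18,0,0,0,0,0,-0.21,0,0,0,0,0,-0.228,0,0,0,0,0,-0.228,0,0,0,0,0,-0.228,0,0,0]' --claw 0.088

```text
clock: 6.6
eef_pos: [536.1, -103.2, 18.0]
eef_rot: [3.142, -0.0, -0.115]
wrist_force: [-0.3, -0.5, 1.0]
finger_gap: 87.4
finger_force: 0.0
```

Request:
jog_arm --plan '[0,0,0,0,0,0,0,0,0,0,0,0,0,0,0,0,0,0,0,0,0,0,0,0,0,0,0,0,0,0,0,0,0,0,0,0,0,0,0,0,0,0,0,0,0,0,0,0,0,0,0.02,0,0,0,0,0,0.06,0,0,0,0,0,0.1,0,0,0,0,0,0.15,0,0,0,0,0,0.2,0,0,0,0,0,0.2,0,0,0]' --claw 0.0 --force 35

```text
clock: 8.0
eef_pos: [537.7, -103.6, 224.0]
eef_rot: [3.14, -0.01, -0.116]
wrist_force: [0.3, -0.4, -5.2]
finger_gap: 63.9
finger_force: 35.0
```

Request:
jog_arm --plan '[0,0,0.03,0,0,0,0.0897,0.3009,0.03,0,0,98.2,0.0897,0.3009,0.03,0,0,98.2,0.0897,0.3009,0.03,0,0,98.2,0.0897,0.3009,0.03,0,0,98.2,0.0897,0.3009,0.03,0,0,98.2,0.0897,0.3009,0.03,0,0,98.2,0.0897,0.3009,0.03,0,0,98.2,0.0897,0.3009,0.03,0,0,98.2,0.0897,0.3009,0.03,0,0,98.2,0.0897,0.3009,0.03,0,0,98.2,0.0897,0.3009,0.03,0,0,98.2,0.0897,0.3009,0.03,0,0,98.2,0.0897,0.3009,0.03,0,0,98.2,0.0897,0.3009,0.03,0,0,98.2,0.0897,0.3009,0.03,0,0,98.2,0.0897,0.3009,-0.03,0,0,98.2,0.0897,0.3009,-0.06,0,0,98.2,0.0897,0.3009,-0.06,0,0,98.2,0.0897,0.3009,-0.06,0,0,98.2]'

```text
clock: 10.0
eef_pos: [625.8, 197.9, 158.6]
eef_rot: [3.141, -0.0, 1.597]
wrist_force: [0.6, 1.1, -4.4]
finger_gap: 63.7
finger_force: 35.0
```

Run:
```python
from h import *
for n in("top","scene"):
    im,d=camera(n); p=cloud(n,d); z=p[...,2]; save(n+"2",im)
    zz=manip.read_state()["eef_pos"]
    m=(z>zz[2]+18)&(z<zz[2]+34)&(abs(p[...,0]-625)<75)&(abs(p[...,1]-198)<135)
    for q in cc(m,60): print(n,q.sum(),rect(p[q]),np.round(np.median(p[q],0)))
    for q in cc((z>98)&(z<110)&(abs(p[...,0]-625)<60)&(abs(p[...,1]-198)<135),60): print(n,"floor",q.sum(),rect(p[q]))
    P=np.array([[530,60,120],[700,340,120]],float)
print(zz,manip.read_state()["eef_rot"])
im=cv2.imread("pics/scene2.png")[120:260,230:400]; cv2.imwrite("pics/crop2.png",cv2.resize(im,None,fx=4,fy=4,interpolation=cv2.INTER_CUBIC))
```

```text
top 297 (array([626. , 127.9]), array([64.6, 75.9]), 0.54) [631. 127. 181.]
top floor 73 (array([596.8, 120.9]), array([12.3, 80.2]), 4.63)
scene 426 (array([625.7, 167.1]), array([156.2,  89.1]), 84.13) [621. 155. 183.]
scene floor 183 (array([650.8, 227. ]), array([ 17.1, 179.3]), 1.14)
scene floor 88 (array([680.2, 231.3]), array([  8.8, 197.4]), 2.43)
scene floor 119 (array([626.6, 110.1]), array([70.1, 35.4]), 1.35)
scene floor 64 (array([625.4,  65.9]), array([119. ,   8.2]), 3.63)
[626.669846   198.12173373 160.51705636] [ 3.13749830e+00 -9.41973780e-04  1.59771908e+00]
```

View pics/crop2.png

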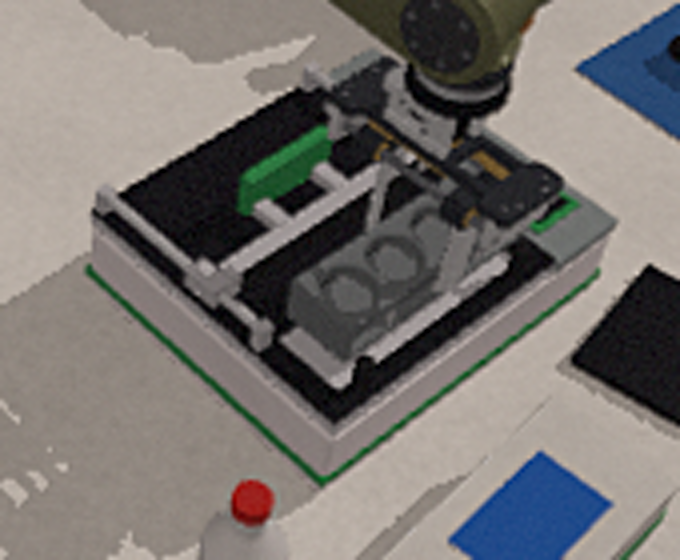

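Both views put the rack squarely over the recess. In the crop its near end is at about (320,310), lined up with the light floor at (340,375). I lower slowly.

Request:
jog_arm --plan '[0,0,-0.01,0,0,0,0,0,-0.018,0,0,0,0,0,-0.022,0,0,0,0,0,-0.025,0,0,0,0,0,-0.028,0,0,0,0,0,-0.031,0,0,0,0,0,-0.033,0,0,0,0,0,-0.033,0,0,0,0,0,-0.033,0,0,0]'

```text
clock: 11.0
eef_pos: [625.6, 197.8, 125.2]
eef_rot: [3.141, -0.0, 1.598]
wrist_force: [-4.1, -1.2, 4.7]
finger_gap: 63.8
finger_force: 35.0
```

Contact force turned upward at the seated height (125 mm), so I release, lift off and head for the mat, then check.

Request:
jog_arm --plan '[0,0,0,0,0,0,0,0,0,0,0,0,0,0,0,0,0,0,0,0,0.03,0,0,0,0,0,0.08,0,0,0,0,0,0.11,0,0,0,-0.1,-0.25,0.11,0,0,0,-0.1,-0.25,0.11,0,0,0,-0.1,-0.25,0.11,0,0,0,-0.1,-0.25,0.11,0,0,0,-0.1,-0.25,0.11,0,0,0,-0.1,-0.25,0.11,0,0,0,-0.1,-0.25,0.11,0,0,0]' --claw 0.076

```text
clock: 12.3
eef_pos: [525.0, -54.3, 234.9]
eef_rot: [3.141, 0.0, 1.595]
wrist_force: [-0.0, 0.3, 0.7]
finger_gap: 76.2
finger_force: 0.0
```

Run:
```python
from h import *
import io,contextlib
im,d=camera("top"); save("top3",im); p=cloud("top",d); z=p[...,2]; b=(abs(p[...,0]-625)<75)&(abs(p[...,1]-198)<140)
for q in cc((z>141)&(z<156)&b,60): print(q.sum(),rect(p[q]),np.round(np.median(p[q],0)))
q=(z>141)&(z<156)&b; A=p[q]; c=np.linalg.lstsq(np.c_[A[:,:2]-[625,198],np.ones(len(A))],A[:,2],rcond=None)[0]; print("plane",c)
h=cv2.cvtColor(im,cv2.COLOR_RGB2HSV)
for q in cc((z>62)&(z<85)&(h[...,1]<70)&(h[...,2]>100)&(p[...,0]<640)&(p[...,1]<-150),60): print("jar",q.sum(),rect(p[q])[:2])
cv2.imwrite("pics/crop3.png",cv2.resize(im[130:260,95:425,::-1],None,fx=2.4,fy=2.4,interpolation=cv2.INTER_CUBIC))
```

```text
946 (array([631.2, 198. ]), array([ 81.2, 216.6]), 1.39) [631. 198. 148.]
plane [-5.67095275e-03 -1.67242013e-04  1.47540653e+02]
jar 157 (array([ 553.3, -269. ]), array([40.9, 40.9]))
jar 154 (array([ 502.1, -439.4]), array([40.6, 40.4]))
jar 163 (array([ 454.7, -348.1]), array([41.6, 41. ]))
```

View pics/crop3.png

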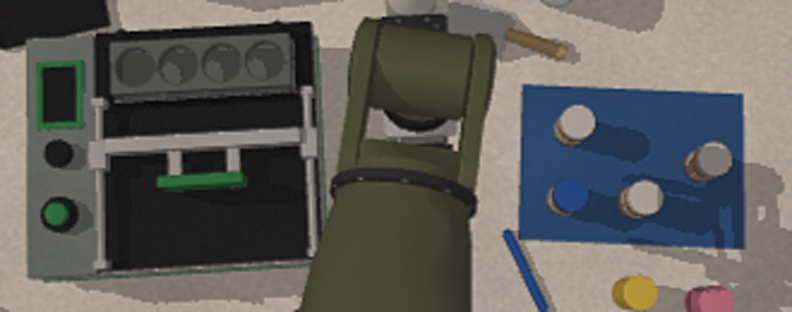

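The rack lies flat in the recess (crop: rings at (134,67), (177,64), (221,63), (265,60)). I refine its centre excluding the posts.

Run:
```python
from h import *
im,d=camera("top"); p=cloud("top",d); z=p[...,2]
q=(z>142)&(z<154)&(abs(p[...,0]-625)<60)&(abs(p[...,1]-198)<75); print("mid rack",q.sum(),rect(p[q]))
g=cv2.cvtColor(im,cv2.COLOR_RGB2GRAY)
# plate z=149: ring rims = holes in the plate mask
f=(~((z>142)&(z<156)))
for m in cc(f&(abs(p[...,0]-625)<60)&(abs(p[...,1]-198)<110),10):
    a=np.argwhere(m); 
    if m.sum()<200: (u,v),r=cv2.minEnclosingCircle(a[:,::-1].astype(np.float32)); print("hole",m.sum(),np.round(ray("top",u,v,149)[:2],1),round(r*1200/425,1))
```

```text
mid rack 583 (array([623.6, 198.1]), array([ 65.5, 151.4]), 1.6)
hole 192 [627.  119.8] 23.5
hole 192 [624.3 170.8] 22.9
hole 191 [621.3 274.6] 22.0
hole 193 [622.1 222.8] 22.3
```

Rings in the robot frame sit at about (627.8,119.6), (626.3,171.5), (624.8,223.5) and (623.2,275.4). The first jar to fetch is at (553.4,-268.5).

Request:
jog_arm --plan '[0.028,-0.2165,0,0,0,0,0.028,-0.2165,0,0,0,0,0.028,-0.2165,0,0,0,0,0.028,-0.2165,0,0,0,0,0.028,-0.2165,0,0,0,0,0.028,-0.2165,0,0,0,0,0.028,-0.2165,-0.05,0,0,0,0.028,-0.2165,-0.1,0,0,0,0.028,-0.2165,-0.14,0,0,0,0.028,-0.2165,-0.17,0,0,0,0.028,-0.2165,-0.19,0,0,0,0.028,-0.2165,-0.19,0,0,0,0.028,-0.2165,-0.19,0,0,0]' --claw 0.07 --force 18

```text
clock: 13.7
eef_pos: [554.4, -267.4, 45.2]
eef_rot: [3.141, 0.0, 1.6]
wrist_force: [1.0, 0.4, -0.3]
finger_gap: 70.1
finger_force: 0.0
```

Request:
jog_arm --plan '[0,0,0,0,0,0,0,0,0,0,0,0,0,0,0,0,0,0,0,0,0,0,0,0,0,0,0,0,0,0,0,0,0,0,0,0,0,0,0.03,0,0,0,0,0,0.08,0,0,0,0,0,0.13,0,0,0,0,0,0.18,0,0,0,0,0,0.22,0,0,0,0,0,0.22,0,0,0]' --claw 0.03 --force 18

```text
clock: 14.9
eef_pos: [554.6, -269.3, 270.3]
eef_rot: [3.134, 0.004, 1.598]
wrist_force: [0.1, -0.5, -1.7]
finger_gap: 43.6
finger_force: 18.0
```

Request:
jog_arm --plan '[0.0743,0.3883,0,0,0,0,0.0743,0.3883,0,0,0,0,0.0743,0.3883,0,0,0,0,0.0743,0.3883,0,0,0,0,0.0743,0.3883,0,0,0,0,0.0743,0.3883,0,0,0,0,0.0743,0.3883,0,0,0,0,0.0743,0.3883,0,0,0,0,0.0743,0.3883,0,0,0,0,0.0743,0.3883,0,0,0,0,0.0743,0.3883,-0.03,0,0,0,0.0743,0.3883,-0.055,0,0,0,0.0743,0.3883,-0.055,0,0,0,0.0743,0.3883,-0.055,0,0,0]'

```text
clock: 16.3
eef_pos: [627.9, 118.6, 209.9]
eef_rot: [-3.141, 0.0, 1.597]
wrist_force: [-0.6, 1.0, -1.4]
finger_gap: 43.7
finger_force: 18.0
```

Run:
```python
from h import *
im,d=camera("scene"); s=manip.read_state(); print(s["eef_pos"],s["wrist_force"])
cv2.imwrite("pics/crop4.png",cv2.resize(im[120:250,230:400,::-1],None,fx=4.5,fy=4.5,interpolation=cv2.INTER_CUBIC))
```

```text
[628.24429529 118.84229178 210.82858446] [ 1.49867965  0.14552286 -1.84431895]
```

View pics/crop4.png

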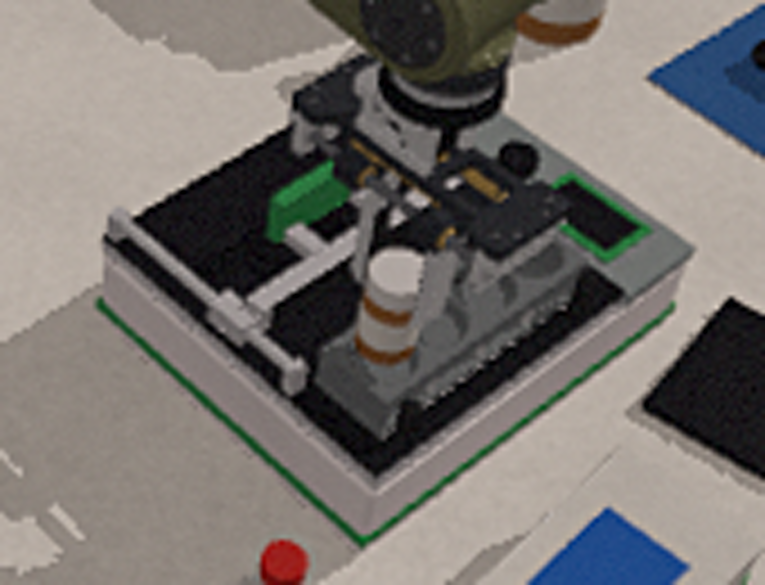

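The jar, at about (390,300) in the crop, hangs upright above the end ring. Lowering.

Request:
jog_arm --plan '[0,0,-0.01,0,0,0,0,0,-0.016,0,0,0,0,0,-0.02,0,0,0,0,0,-0.024,0,0,0,0,0,-0.028,0,0,0,0,0,-0.028,0,0,0]'

```text
clock: 16.95
eef_pos: [627.6, 119.6, 180.8]
eef_rot: [-3.141, 0.0, 1.598]
wrist_force: [0.0, 0.7, -2.4]
finger_gap: 43.7
finger_force: 18.0
```

It is inside the ring with no contact force. I continue to the base plate.

Request:
jog_arm --plan '[0,0,-0.008,0,0,0,0,0,-0.014,0,0,0,0,0,-0.018,0,0,0,0,0,-0.0215,0,0,0,0,0,-0.0215,0,0,0]'

```text
clock: 17.45
eef_pos: [628.0, 119.4, 160.3]
eef_rot: [3.141, 0.0, 1.598]
wrist_force: [-0.2, -1.3, 1.0]
finger_gap: 43.4
finger_force: 18.0
```

Request:
jog_arm --plan '[0,0,0,0,0,0,0,0,0,0,0,0,0,0,0,0,0,0,0,0,0.03,0,0,0,0,0,0.07,0,0,0,0,0,0.1,0,0,0,-0.173,-0.467,0.1,0,0,0,-0.173,-0.467,0.1,0,0,0,-0.173,-0.467,0.1,0,0,0,-0.173,-0.467,0.1,0,0,0,-0.173,-0.467,0.1,0,0,0,-0.173,-0.467,0.1,0,0,0,-0.173,-0.467,0.1,0,0,0,-0.173,-0.467,0.1,0,0,0,-0.173,-0.467,0.1,0,0,0,-0.173,-0.467,0.1,0,0,0,-0.173,-0.467,0.1,0,0,0,-0.173,-0.467,0.1,0,0,0]' --claw 0.064

```text
clock: 19.25
eef_pos: [454.5, -347.9, 259.7]
eef_rot: [-3.141, -0.0, 1.596]
wrist_force: [0.6, 0.3, -0.1]
finger_gap: 63.9
finger_force: 0.0
```

```bash
cat > chk.py <<'E'
from h import *
im,d=camera("top"); p=cloud("top",d); z=p[...,2]; h=cv2.cvtColor(im,cv2.COLOR_RGB2HSV)
w=(h[...,1]<70)&(h[...,2]>100)
for q in cc((z>176)&(z<200)&(abs(p[...,0]-625)<60)&(abs(p[...,1]-198)<115),40): print("in rack",q.sum(),rect(p[q])[:2],np.median(p[q],0))
q=(z>142)&(z<154)&(abs(p[...,0]-625)<60)&(abs(p[...,1]-198)<75); print("mid rack",q.sum(),rect(p[q]))
for q in cc((z>62)&(z<85)&w&(p[...,0]<640)&(p[...,1]<-150),50): print("jar",q.sum(),rect(p[q])[:2])
f=(~((z>142)&(z<156)))
for m in cc(f&(abs(p[...,0]-625)<60)&(abs(p[...,1]-198)<110),10):
    a=np.argwhere(m)
    if m.sum()<300: (u,v),r=cv2.minEnclosingCircle(a[:,::-1].astype(np.float32)); print("hole",m.sum(),np.round(ray("top",u,v,149)[:2],1))
print(manip.read_state()["eef_pos"])
E
python3 chk.py
```

```text
in rack 195 (array([625.4, 117. ]), array([41.7, 42.2])) [624.67928872 115.74353735 185.6409639 ]
mid rack 566 (array([623.4, 198.8]), array([ 65.7, 149.6]), 1.81)
jar 93 (array([ 460. , -341.9]), array([23.4, 43.4]))
hole 192 [621.7 170.4]
hole 190 [621.6 275.1]
hole 191 [621.  222.7]
[ 454.94793489 -347.05072099  259.89967836]
```

Request:
jog_arm --plan '[0,0,-0.05,0,0,0,0,0,-0.1,0,0,0,0,0,-0.15,0,0,0,0,0,-0.19,0,0,0,0,0,-0.215,0,0,0,0,0,-0.215,0,0,0,0,0,-0.215,0,0,0]'

```text
clock: 20.0
eef_pos: [455.7, -346.8, 46.0]
eef_rot: [3.141, 0.0, 1.599]
wrist_force: [-0.9, 0.9, -0.4]
finger_gap: 64.3
finger_force: 0.0
```

Request:
jog_arm --plan '[0,0,0,0,0,0,0,0,0,0,0,0,0,0,0,0,0,0,0,0,0,0,0,0,0,0,0,0,0,0,0,0,0,0,0,0,0,0,0.03,0,0,0,0,0,0.08,0,0,0,0,0,0.13,0,0,0,0,0,0.18,0,0,0,0,0,0.22,0,0,0,0,0,0.22,0,0,0]' --claw 0.03 --force 18

```text
clock: 21.2
eef_pos: [455.8, -348.3, 271.0]
eef_rot: [3.135, 0.006, 1.598]
wrist_force: [-0.4, -0.4, -2.5]
finger_gap: 43.5
finger_force: 18.0
```

Request:
jog_arm --plan '[0.17,0.571,0,0,0,0,0.17,0.571,0,0,0,0,0.17,0.571,0,0,0,0,0.17,0.571,0,0,0,0,0.17,0.571,0,0,0,0,0.17,0.571,0,0,0,0,0.17,0.571,0,0,0,0,0.17,0.571,0,0,0,0,0.17,0.571,0,0,0,0,0.17,0.571,0,0,0,0,0.17,0.571,0,0,0,0,0.17,0.571,0,0,0,0,0.17,0.571,0,0,0,0,0.17,0.571,0,0,0,0,0.17,0.571,-0.03,0,0,0,0.17,0.571,-0.055,0,0,0,0.17,0.571,-0.055,0,0,0]'

```text
clock: 22.9
eef_pos: [623.5, 221.8, 206.2]
eef_rot: [-3.135, 0.002, 1.597]
wrist_force: [0.2, 0.5, -1.9]
finger_gap: 43.2
finger_force: 18.0
```

Request:
jog_arm --plan '[0,0,-0.01,0,0,0,0,0,-0.016,0,0,0,0,0,-0.02,0,0,0,0,0,-0.024,0,0,0,0,0,-0.028,0,0,0,0,0,-0.028,0,0,0]'

```text
clock: 23.5
eef_pos: [625.9, 225.3, 186.0]
eef_rot: [3.135, -0.004, 1.599]
wrist_force: [-1.9, 7.4, 15.4]
finger_gap: 43.7
finger_force: 18.0
```

Contact at the ring (Fz 15, Fy +7), so I back up and look.

Request:
jog_arm --plan '[0,0,0.012,0,0,0,0,0,0.025,0,0,0,0,0,0.025,0,0,0,0,0,0.025,0,0,0]'

```text
clock: 23.9
eef_pos: [624.9, 223.4, 207.1]
eef_rot: [3.141, 0.0, 1.598]
wrist_force: [-0.0, -0.2, -3.2]
finger_gap: 43.6
finger_force: 18.0
```

Run:
```python
from h import *
for n in("scene","top"):
    im,d=camera(n); p=cloud(n,d); z=p[...,2]
    for lo,hi in((142,156),(178,200),(226,245)):
      for q in cc((z>lo)&(z<hi)&(abs(p[...,0]-625)<40)&(abs(p[...,1]-198)<115),30): print(n,lo,q.sum(),rect(p[q]),np.round(np.median(p[q],0)))
    b=im[120:250,230:400] if n=="scene" else im[130:240,100:240]
    cv2.imwrite(f"pics/{n}5.png",cv2.resize(b[...,::-1],None,fx=4.5,fy=4.5,interpolation=cv2.INTER_CUBIC))
print(manip.read_state())
```

```text
scene 142 470 (array([627.9, 198.8]), array([220.3,  71.9]), 89.35) [647. 187. 148.]
scene 178 74 (array([632.4, 211. ]), array([40.7, 21. ]), 27.85) [636. 207. 189.]
scene 178 140 (array([630.7, 118.4]), array([42.7, 42.7]), 69.95) [632. 116. 186.]
scene 226 160 (array([628.3, 222.3]), array([48.2, 63. ]), 64.55) [626. 218. 237.]
top 142 414 (array([625.5, 146.4]), array([ 70.2, 116.3]), 4.4) [620. 146. 148.]
top 178 193 (array([625.1, 117. ]), array([42.3, 41.5]), 44.68) [625. 116. 186.]
{'clock': 24.0, 'joints': array([ 2.88264258e-01,  5.60334620e-01,  1.15207950e+00, -8.06755572e-05,
        1.43026762e+00,  2.61153218e-01]), 'qd': array([ 0.00061062,  0.00414303,  0.00253369, -0.00060974, -0.00133562,
        0.00153876]), 'effort': array([-3.66552238e-03, -7.06181860e+01, -3.77284276e+01,  7.15996278e-02,
        7.00757359e-03, -2.88735664e-04]), 'eef_pos': array([624.67158636, 223.3823806 , 206.2424691 ]), 'eef_rot': array([-3.14056111e+00,  3.58358489e-04,  1.59791889e+00]), 'wrist_force': array([ 0.3368167 ,  0.02445396, -1.42828077]), 'moment': array([-0.03570336, -0.03947485,  0.01758787]), 'finger_force': 17.999829947948456, 'finger_gap': 43.67261512483508}
```

View pics/scene5.png

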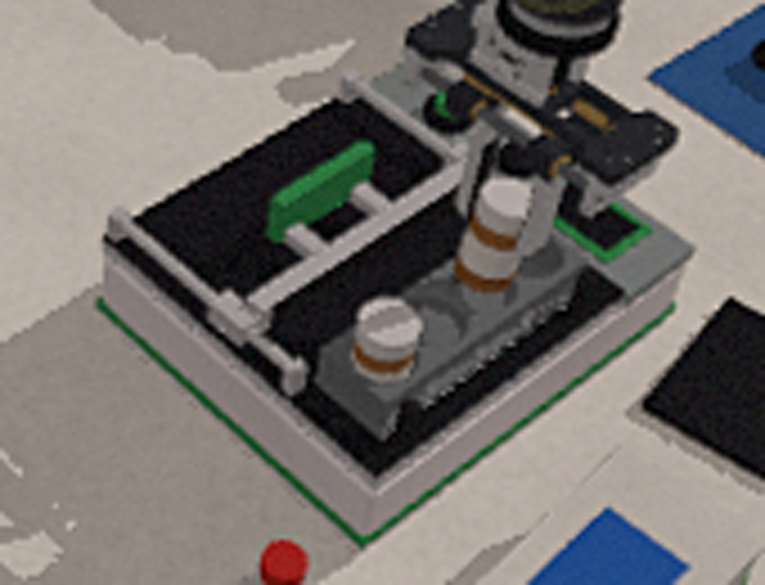

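The held jar, at (495,240) in the crop, hangs tilted with its bottom toward -y. I fit its axis from the depth points and level it by turning the tool.

```bash
cat > tilt.py <<'E'
from h import *
from scipy.optimize import least_squares
def tilt(lo,hi,c=None):
    s=manip.read_state()["eef_pos"]; im,d=camera("scene"); p=cloud("scene",d); z=p[...,2]; h=cv2.cvtColor(im,cv2.COLOR_RGB2HSV)
    q=p[(z>s[2]+lo)&(z<s[2]+hi)&(np.hypot(p[...,0]-s[0]-2,p[...,1]-s[1])<35)]
    zm=s[2]+(lo+hi)/2
    def f(a):
        ax=np.array([a[2],a[3],1]); ax/=np.linalg.norm(ax); w=q-[a[0],a[1],zm]; return np.linalg.norm(np.cross(w,ax),axis=1)-21
    r=least_squares(f,[s[0],s[1],0,0],loss="soft_l1",f_scale=1.5); a=r.x
    print(len(q),"centre",a[:2].round(1),"slope dx/dz,dy/dz deg",np.degrees(np.arctan(a[2:])).round(1),"rms",np.sqrt(np.median(f(a)**2)).round(2),"tcp",s.round(1))
    return q
E
python3 - <<'E'
from tilt import *
tilt(-42,5); tilt(-35,-3)
E
```

```text
148 centre [625.  223.7] slope dx/dz,dy/dz deg [-0.   7.9] rms 1.0 tcp [624.7 223.4 206.2]
102 centre [625.4 223.4] slope dx/dz,dy/dz deg [ 1.7 10.4] rms 1.05 tcp [624.6 223.4 206.2]
```

Request:
jog_arm --plan '[0,0,0.01,5,0,0,0,0,0.01,9,0,0,0,0,0.01,9,0,0,0,0,0.01,9,0,0]'

```text
clock: 24.5
eef_pos: [624.8, 223.2, 216.5]
eef_rot: [3.138, -0.155, 1.598]
wrist_force: [-0.3, 0.3, -1.8]
finger_gap: 43.7
finger_force: 18.0
```

Run:
```python
from tilt import *
tilt(-42,5); tilt(-38,0)
im,d=camera("scene"); p=cloud("scene",d); z=p[...,2]
f=~((z>141)&(z<156))&(abs(p[...,0]-628)<34)&(abs(p[...,1]-199)<108)
for m in cc(f,20):
    a=np.argwhere(m); (u,v),r=cv2.minEnclosingCircle(a[:,::-1].astype(np.float32)); print("hole",m.sum(),np.round(ray("scene",u,v,149)[:2],1),round(r,1),(u,v))
cv2.imwrite("pics/scene6.png",cv2.resize(im[140:230,280:390,::-1],None,fx=6,fy=6,interpolation=cv2.INTER_CUBIC))
```

```text
131 centre [625.4 226.1] slope dx/dz,dy/dz deg [ 1.9 -1.3] rms 0.8 tcp [624.8 223.2 216.5]
111 centre [624.9 226.6] slope dx/dz,dy/dz deg [-2.2 -1.9] rms 0.92 tcp [624.7 223.7 216.6]
hole 2783 [462.4 440.1] 57.6 (345.0, 131.5)
hole 204 [663.3 197.8] 24.0 (339.5, 194.0)
hole 285 [630.3 146.8] 12.5 (320.89483642578125, 195.1394805908203)
hole 105 [642.9  80.3] 11.3 (308.5, 207.5)
```

View pics/scene6.png

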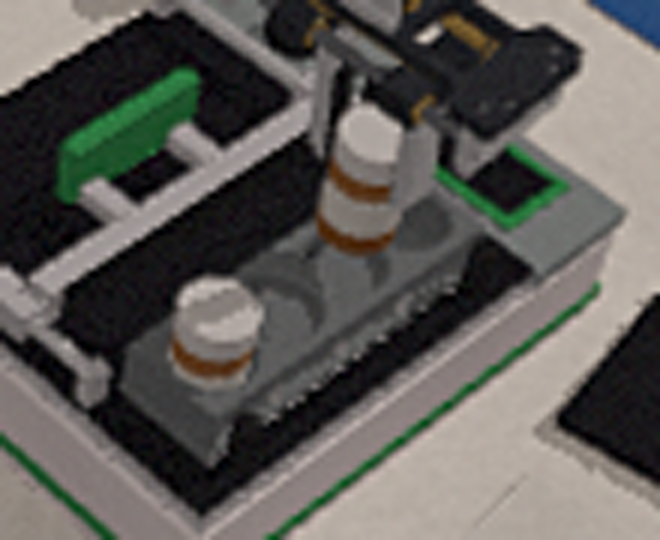

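The jar is now nearly upright, with its axis about 2.5 mm too far in +y. I correct and descend gently.

Request:
jog_arm --plan '[0,-0.0025,0,-1,0,0,0,-0.0025,-0.01,-1,0,0,0,-0.0025,-0.018,-1,0,0,0,-0.0025,-0.022,-1,0,0,0,-0.0025,-0.026,-1,0,0,0,-0.0025,-0.03,-1,0,0,0,-0.0025,-0.03,-1,0,0,0,-0.0025,-0.03,-1,0,0]'

```text
clock: 25.45
eef_pos: [624.9, 221.1, 187.1]
eef_rot: [3.138, -0.14, 1.598]
wrist_force: [-0.3, 0.8, -1.9]
finger_gap: 43.4
finger_force: 18.0
```

Request:
jog_arm --plan '[0,0,-0.004,0,0,0,0,0,-0.008,0,0,0,0,0,-0.012,0,0,0,0,0,-0.012,0,0,0]'

```text
clock: 25.85
eef_pos: [624.5, 221.0, 174.1]
eef_rot: [3.139, -0.139, 1.598]
wrist_force: [-0.3, 0.5, -1.3]
finger_gap: 43.3
finger_force: 18.0
```

Request:
jog_arm --plan '[0,0,-0.004,0,0,0,0,0,-0.008,0,0,0,0,0,-0.011,0,0,0,0,0,-0.014,0,0,0,0,0,-0.014,0,0,0]'

```text
clock: 26.35
eef_pos: [624.6, 221.1, 160.4]
eef_rot: [3.139, -0.139, 1.598]
wrist_force: [-1.1, -0.1, -2.1]
finger_gap: 43.9
finger_force: 18.0
```

Request:
jog_arm --plan '[0,0,-0.002,0,0,0,0,0,-0.003,0,0,0,0,0,-0.003,0,0,0]'

```text
clock: 26.65
eef_pos: [624.8, 221.1, 157.8]
eef_rot: [3.138, -0.14, 1.598]
wrist_force: [0.0, 0.0, -1.5]
finger_gap: 43.7
finger_force: 18.0
```

Request:
jog_arm --plan '[0,0,0,0,0,0,0,0,0,0,0,0,0,0,0,0,0,0,0,0,0,0,0,0,0,0,0.03,0,0,0,0,0,0.07,0,0,0,0,0,0.11,-8,0,0,-0.1,-0.35,0.11,-8,0,0,-0.1,-0.35,0.11,-8,0,0,-0.1,-0.35,0.11,-8,0,0,-0.1,-0.35,0.11,-8,0,0,-0.1,-0.35,0.11,-8,0,0,-0.1,-0.35,0.11,-8,0,0,-0.1,-0.35,0.11,-8,0,0,-0.1,-0.35,0.11,-8,0,0,-0.1,-0.35,0.11,-8,0,0]' --claw 0.064

```text
clock: 28.25
eef_pos: [524.4, -130.4, 268.2]
eef_rot: [3.141, 0.0, 1.595]
wrist_force: [-0.6, 0.3, 0.5]
finger_gap: 63.7
finger_force: 0.0
```

```bash
python3 chk.py
python3 - <<'E'
from h import *
im,d=camera("scene"); save("scene7",im); p=cloud("scene",d); z=p[...,2]; h=cv2.cvtColor(im,cv2.COLOR_RGB2HSV)
for q in cc((z>64)&(z<85)&(p[...,0]<640)&(p[...,1]<-150),50): print("cap",q.sum(),rect(p[q])[:2],np.median(h[q],0))
for q in cc((z>176)&(z<200)&(abs(p[...,0]-625)<60)&(abs(p[...,1]-198)<115),40): print("rack jar",q.sum(),rect(p[q])[:2],np.median(p[q],0))
E
```

```text
in rack 194 (array([625.2, 116.6]), array([41.4, 41.9])) [624.69296697 115.85039985 186.10867897]
in rack 199 (array([622.2, 220.8]), array([42.6, 42.4])) [621.35348662 220.53875001 185.71677043]
mid rack 515 (array([623.7, 198.8]), array([ 65.2, 149.5]), 1.07)
jar 161 (array([ 501.8, -439.2]), array([42.3, 39.8]))
hole 192 [624.6 171.6]
[ 524.86123663 -129.03584637  268.0965568 ]
cap 117 (array([ 255.2, -267.8]), array([43.1, 42.9])) [ 24. 189. 182.]
cap 131 (array([ 340.1, -332.7]), array([41.4, 40.4])) [ 24. 189. 182.]
cap 142 (array([ 324.3, -426. ]), array([42.4, 43.5])) [172. 106. 178.]
cap 139 (array([ 464.9, -253.2]), array([41.6, 42.1])) [108. 200. 137.]
cap 177 (array([ 505.6, -438.5]), array([42.5, 40.6])) [ 11.  21. 170.]
rack jar 137 (array([626.4, 221.8]), array([44. , 42.4])) [628.04832198 218.98629214 186.33897052]
rack jar 149 (array([629.9, 119. ]), array([41.4, 44.4])) [633.01422998 115.65872311 186.2051476 ]
```

View pics/scene7.png

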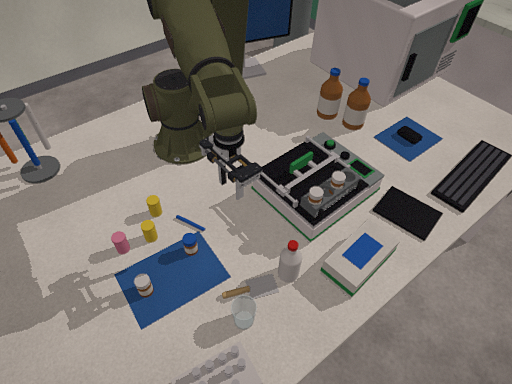

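Two jars stand in the rack (both caps at z≈186). The last one is at (504,-438.5), scene pixel (144,284), and is fetched with a firmer grip.

Request:
jog_arm --plan '[-0.021,-0.3096,0,0,0,0,-0.021,-0.3096,0,0,0,0,-0.021,-0.3096,0,0,0,0,-0.021,-0.3096,0,0,0,0,-0.021,-0.3096,0,0,0,0,-0.021,-0.3096,0,0,0,0,-0.021,-0.3096,0,0,0,0,-0.021,-0.3096,0,0,0,0,-0.021,-0.3096,-0.05,0,0,0,-0.021,-0.3096,-0.1,0,0,0,-0.021,-0.3096,-0.15,0,0,0,-0.021,-0.3096,-0.19,0,0,0,-0.021,-0.3096,-0.223,0,0,0,-0.021,-0.3096,-0.223,0,0,0,-0.021,-0.3096,-0.223,0,0,0]'

```text
clock: 29.85
eef_pos: [505.1, -437.2, 46.4]
eef_rot: [3.141, 0.0, 1.6]
wrist_force: [-0.2, -0.5, -0.4]
finger_gap: 63.8
finger_force: 0.0
```

Request:
jog_arm --plan '[0,0,0,0,0,0,0,0,0,0,0,0,0,0,0,0,0,0,0,0,0,0,0,0,0,0,0,0,0,0,0,0,0,0,0,0,0,0,0.02,0,0,0,0,0,0.05,0,0,0,0,0,0.09,0,0,0,0,0,0.13,0,0,0,0,0,0.17,0,0,0,0,0,0.2,0,0,0,0,0,0.22,0,0,0,0,0,0.22,0,0,0]' --claw 0.03 --force 30

```text
clock: 31.25
eef_pos: [504.3, -439.0, 268.3]
eef_rot: [3.138, 0.004, 1.598]
wrist_force: [-0.6, -0.6, -1.8]
finger_gap: 43.3
finger_force: 30.0
```

Run:
```python
from tilt import *
tilt(-42,5); tilt(-38,0)
```

```text
147 centre [ 504.4 -438.3] slope dx/dz,dy/dz deg [1.6 0.5] rms 0.43 tcp [ 504.3 -439.   268.3]
122 centre [ 504.2 -437.9] slope dx/dz,dy/dz deg [ 1.5 -0.5] rms 0.52 tcp [ 504.  -438.7  265.7]
```

Request:
jog_arm --plan '[0.1194,0.7138,0,0,0,0,0.1194,0.7138,0,0,0,0,0.1194,0.7138,0,0,0,0,0.1194,0.7138,0,0,0,0,0.1194,0.7138,0,0,0,0,0.1194,0.7138,0,0,0,0,0.1194,0.7138,0,0,0,0,0.1194,0.7138,0,0,0,0,0.1194,0.7138,0,0,0,0,0.1194,0.7138,0,0,0,0,0.1194,0.7138,0,0,0,0,0.1194,0.7138,0,0,0,0,0.1194,0.7138,0,0,0,0,0.1194,0.7138,0,0,0,0,0.1194,0.7138,0,0,0,0,0.1194,0.7138,0,0,0,0,0.1194,0.7138,0,0,0,0,0.1194,0.7138,-0.03,0,0,0,0.1194,0.7138,-0.05,0,0,0,0.1194,0.7138,-0.05,0,0,0]'

```text
clock: 33.35
eef_pos: [622.3, 273.4, 211.5]
eef_rot: [-3.136, 0.002, 1.596]
wrist_force: [0.7, -0.4, -1.5]
finger_gap: 43.1
finger_force: 30.0
```

Run:
```python
from tilt import *
tilt(-42,5); tilt(-38,0)
im,d=camera("scene"); p=cloud("scene",d); z=p[...,2]
for q in cc((z>176)&(z<195)&(abs(p[...,0]-625)<60)&(abs(p[...,1]-168)<75),40): print("rack jar",q.sum(),rect(p[q])[:2])
print(manip.read_state()["wrist_force"])
```

```text
132 centre [621.8 273.5] slope dx/dz,dy/dz deg [ 1.5 -0.5] rms 0.99 tcp [622.3 273.4 211.5]
118 centre [622.8 274.2] slope dx/dz,dy/dz deg [2.  1.7] rms 0.87 tcp [622.9 273.9 213.9]
rack jar 131 (array([627.5, 221.3]), array([41.2, 43.7]))
rack jar 144 (array([630.1, 117.7]), array([44.6, 41. ]))
[ 0.46717434  0.43853115 -0.84206309]
```

Request:
jog_arm --plan '[0,0,0,0,0,0,0,0,-0.01,0,0,0,0,0,-0.018,0,0,0,0,0,-0.022,0,0,0,0,0,-0.025,0,0,0,0,0,-0.028,0,0,0,0,0,-0.031,0,0,0,0,0,-0.031,0,0,0]'

```text
clock: 34.3
eef_pos: [623.1, 275.3, 183.5]
eef_rot: [-3.141, 0.0, 1.598]
wrist_force: [0.7, 0.7, -1.7]
finger_gap: 43.2
finger_force: 30.0
```

Request:
jog_arm --plan '[0,0,-0.005,0,0,0,0,0,-0.01,0,0,0,0,0,-0.014,0,0,0,0,0,-0.018,0,0,0,0,0,-0.021,0,0,0,0,0,-0.024,0,0,0,0,0,-0.024,0,0,0]'

```text
clock: 35.0
eef_pos: [623.2, 275.5, 161.3]
eef_rot: [3.141, -0.001, 1.598]
wrist_force: [-4.8, -1.6, 9.8]
finger_gap: 43.5
finger_force: 30.0
```

Request:
jog_arm --plan '[0,0,0,0,0,0,0,0,0,0,0,0,0,0,0,0,0,0,0,0,0,0,0,0,0,0,0.03,0,0,0,0,0,0.07,0,0,0,0,0,0.11,0,0,0,-0.142,-0.325,0.11,0,0,0,-0.142,-0.325,0.11,0,0,0,-0.142,-0.325,0.11,0,0,0,-0.142,-0.325,0.11,0,0,0,-0.142,-0.325,0.11,0,0,0,-0.142,-0.325,0.11,0,0,0,-0.142,-0.325,0.11,0,0,0,-0.142,-0.325,0.11,0,0,0,-0.142,-0.325,0.11,0,0,0]' --claw 0.064

```text
clock: 36.6
eef_pos: [481.1, -50.5, 270.3]
eef_rot: [3.141, 0.0, 1.596]
wrist_force: [-0.4, -0.1, -1.0]
finger_gap: 63.6
finger_force: 0.0
```

```bash
python3 chk.py
python3 - <<'E'
from h import *
im,d=camera("top"); p=cloud("top",d); z=p[...,2]
q=(z>160)&(z<180)&(abs(p[...,0]-480)<40)&(abs(p[...,1]-195)<70); print("grip",rect(p[q]))
q=(z>118)&(z<128)&(abs(p[...,0]-450)<30)&(abs(p[...,1]-375)<30); print("button",rect(p[q]))
cv2.imwrite("pics/top8.png",cv2.resize(im[120:270,95:425,::-1],None,fx=2.4,fy=2.4,interpolation=cv2.INTER_CUBIC))
E
```

```text
in rack 193 (array([625.5, 117.6]), array([41.8, 41.4])) [624.99889617 117.47310857 186.03797535]
in rack 196 (array([621.8, 220.9]), array([41.3, 42.3])) [621.36276645 219.42342774 185.46640651]
in rack 201 (array([620.1, 273.5]), array([43.6, 41.5])) [619.4457609  272.29394379 185.93758381]
mid rack 519 (array([623.7, 198.7]), array([ 65.4, 149. ]), 1.76)
hole 192 [623.6 171. ]
[481.46756811 -49.49520663 270.11344571]
grip (array([480.4, 192.8]), array([14.8, 97.9]), 1.53)
button (array([450. , 375.8]), array([37.1, 34.6]), 83.0)
```

View pics/top8.png

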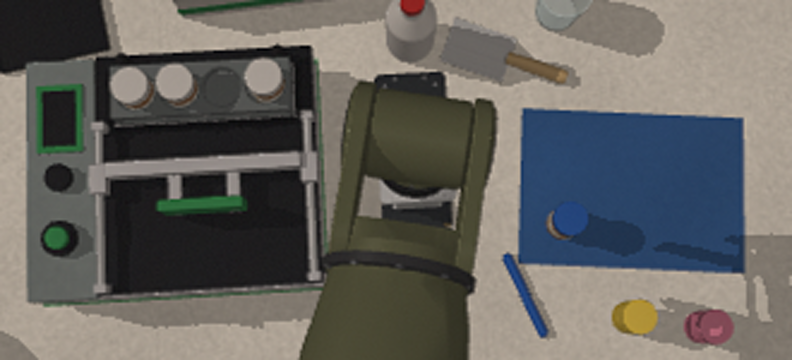

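All three jars stand in rings, at (131,85), (175,83) and (263,79), with the blue one still on the mat at (570,220). Next is the clamp.

Request:
jog_arm --plan '[0,0.2427,0,0,0,0,0,0.2427,0,0,0,0,0,0.2427,0,0,0,0,0,0.2427,0,0,0,0,0,0.2427,0,0,0,0,0,0.2427,0,0,0,0,0,0.2427,0,0,0,0,0,0.2427,-0.05,0,0,0,0,0.2427,-0.09,0,0,0,0,0.2427,-0.124,0,0,0,0,0.2427,-0.124,0,0,0,0,0.2427,-0.124,0,0,0]' --claw 0.04

```text
clock: 37.9
eef_pos: [481.7, 192.7, 147.0]
eef_rot: [3.141, -0.0, 1.597]
wrist_force: [0.5, 0.3, 0.4]
finger_gap: 39.8
finger_force: 0.0
```

Request:
jog_arm --plan '[0,0,0,0,0,0,0,0,0,0,0,0,0,0,0,0,0,0,0,0,0,0,0,0,0,0,0,0,0,0,0.005,0,0,0,0,0,0.01,0,0,0,0,0,0.015,0,0,0,0,0,0.02,0.0005,0,0,0,0,0.025,0.0005,0,0,0,0,0.03,0.001,0,0,0,0,0.035,0.001,0,0,0,0,0.04,0.001,0,0,0,0,0.044,0.001,0,0,0,0,0.046,0.001,0,0,0,0,0.046,0.001,0,0,0,0]' --claw 0.0 --force 35

```text
clock: 39.5
eef_pos: [527.6, 194.5, 146.8]
eef_rot: [3.14, -0.001, 1.598]
wrist_force: [-0.6, 1.8, 5.9]
finger_gap: 13.6
finger_force: 35.0
```

Request:
jog_arm --plan '[0.002,0,0,0,0,0,0.004,0,0,0,0,0,0.005,0,0,0,0,0,0.006,0,0,0,0,0,0.006,0,0,0,0,0]'

```text
clock: 40.0
eef_pos: [532.9, 194.6, 146.8]
eef_rot: [-3.141, -0.001, 1.599]
wrist_force: [-7.3, 3.7, 9.2]
finger_gap: 13.8
finger_force: 35.0
```

Request:
jog_arm --plan '[0.001,0,0,0,0,0,0.002,0,0,0,0,0,0.002,0,0,0,0,0]'

```text
clock: 40.3
eef_pos: [534.3, 194.7, 146.8]
eef_rot: [-3.14, -0.001, 1.599]
wrist_force: [-11.8, 2.5, 10.8]
finger_gap: 13.8
finger_force: 35.0
```

Request:
jog_arm --plan '[0.001,0,0,0,0,0,0.002,0,0,0,0,0,0.002,0,0,0,0,0]'

```text
clock: 40.6
eef_pos: [535.1, 194.7, 146.8]
eef_rot: [-3.137, -0.001, 1.599]
wrist_force: [-23.0, 1.6, 16.1]
finger_gap: 13.7
finger_force: 35.0
```

A firm press: 23 N at the grip. I hold it, release, and go over to the button.

Request:
jog_arm --plan '[0,0,0,0,0,0,0,0,0,0,0,0,0,0,0,0,0,0]'

```text
clock: 40.9
eef_pos: [535.1, 194.7, 146.7]
eef_rot: [-3.137, -0.001, 1.599]
wrist_force: [-21.8, 2.5, 15.8]
finger_gap: 13.6
finger_force: 35.0
```

Request:
jog_arm --plan '[0,0,0,0,0,0,0,0,0,0,0,0,0,0,0,0,0,0,-0.002,0,0,0,0,0,-0.002,0,0.04,0,0,0,-0.002,0,0.08,0,0,0,-0.0867,0.182,0.08,0,0,0,-0.0867,0.182,0.08,0,0,0,-0.0867,0.182,0.08,0,0,0,-0.0867,0.182,0.08,0,0,0,-0.0867,0.182,0.08,0,0,0,-0.0867,0.182,0.08,0,0,0,-0.0867,0.182,0.08,0,0,0]' --claw 0.035

```text
clock: 42.2
eef_pos: [451.0, 375.1, 225.9]
eef_rot: [-3.142, 0.0, 1.597]
wrist_force: [0.7, -0.9, 0.0]
finger_gap: 35.2
finger_force: 0.0
```

Run:
```python
from h import *
im,d=camera("scene"); p=cloud("scene",d); z=p[...,2]
for q in cc((z>176)&(z<195)&(abs(p[...,0]-625)<60)&(abs(p[...,1]-198)<115),40): print("rack jar",q.sum(),rect(p[q])[:2],np.median(p[q],0).round(1))
q=(z>158)&(z<180)&(abs(p[...,0]-535)<40)&(abs(p[...,1]-195)<70); print("grip",rect(p[q]))
cv2.imwrite("pics/scene9.png",cv2.resize(im[110:250,230:400,::-1],None,fx=4,fy=4,interpolation=cv2.INTER_CUBIC))
```

```text
rack jar 261 (array([628.6, 248.5]), array([42.1, 94.6])) [629.7 244.  186.2]
rack jar 148 (array([633.1, 118.4]), array([41.8, 42.6])) [634.5 115.8 186.5]
grip (array([537.8, 196.4]), array([16.4, 99.5]), 2.0)
```

View pics/scene9.png

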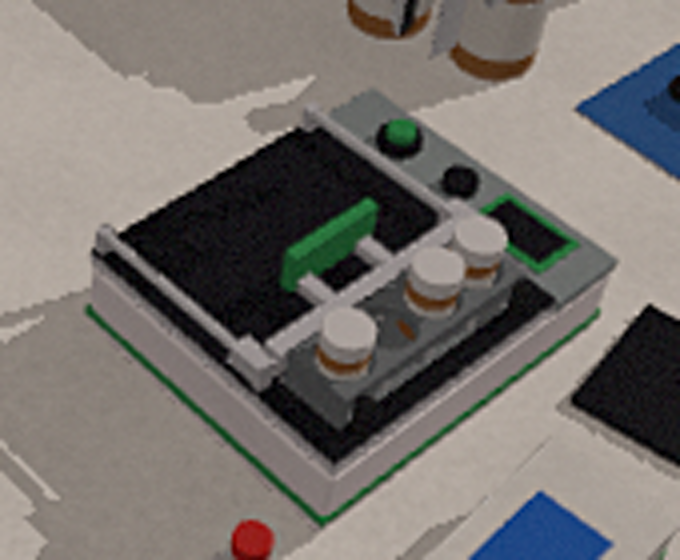

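The clamp is against the rack and the jars are upright. The button, at (400,133) in the crop, has the fingers directly above it, so I press it.

Request:
jog_arm --plan '[0,0,-0.05,0,0,0,0,0,-0.08,0,0,0,0,0,-0.095,0,0,0,0,0,-0.1,0,0,0,0,0,-0.103,0,0,0,0,0,-0.106,0,0,0,0,0,-0.109,0,0,0,0,0,-0.109,0,0,0]' --claw 0.0

```text
clock: 43.05
eef_pos: [451.5, 375.9, 120.0]
eef_rot: [3.139, -0.001, 1.598]
wrist_force: [-4.7, -9.0, 20.7]
finger_gap: 0.3
finger_force: 10.4
```

Request:
jog_arm --plan '[0,0,-0.001,0,0,0,0,0,-0.002,0,0,0,0,0,-0.002,0,0,0,0,0,-0.002,0,0,0]'

```text
clock: 43.45
eef_pos: [451.6, 376.0, 119.6]
eef_rot: [3.138, -0.002, 1.598]
wrist_force: [-10.4, -14.6, 37.1]
finger_gap: 0.2
finger_force: 18.4
```

Request:
jog_arm --plan '[0,0,0.002,0,0,0,0,0,0.003,0,0,0,0,0,0.003,0,0,0]'

```text
clock: 43.75
eef_pos: [451.4, 375.8, 120.1]
eef_rot: [3.139, -0.001, 1.598]
wrist_force: [-0.8, -7.1, 13.8]
finger_gap: 0.4
finger_force: 6.8
```

Run:
```python
from h import *
f=np.load("top0.npz"); p=cloud("top",f["d"]); print(p[210:228,112:127,2].round(0).astype(int))
im,d=camera("scene")
cv2.imwrite("pics/scene10.png",cv2.resize(im[100:180,280:390,::-1],None,fx=7,fy=7,interpolation=cv2.INTER_CUBIC))
```

```text
[[101  99 105 102  99 106 101 105 107 107 101  98 105 105 103]
 [104 105 102 100 100 101 103 106 103 101  98 106 105 103 101]
 [100 102 105 103 103 115 117 114 111 113 113 106 106 104 108]
 [105  99 103 118 114 115 113 114 118 113 115 118 111 104 102]
 [105 102 115 114 119 114 124 121 111 113 116 117 116 111 106]
 [102 110 114 112 128 126 126 123 123 123 117 118 114 114 106]
 [101 119 111 127 128 122 123 123 127 121 125 118 112 120 113]
 [115 116 122 125 123 124 123 127 122 125 125 115 118 112 118]
 [115 115 123 122 122 126 129 126 125 126 127 122 111 116 116]
 [116 113 127 128 119 125 123 126 123 123 121 121 114 117 117]
 [116 112 122 123 122 126 129 128 127 122 125 119 112 115 118]
 [113 118 126 126 125 128 126 128 121 126 123 114 116 118 112]
 [103 113 119 129 122 122 127 127 119 121 116 115 112 112 116]
 [104 118 112 114 123 123 121 127 120 112 114 116 116 114 106]
 [103 106 114 118 116 115 116 116 117 115 119 112 115 105 108]
 [104  97 106 112 117 119 118 118 116 117 113 107 106 103 106]
 [102 104  99 101 103 114 118 111 115 113 107 103 104  99 100]
 [103 109 105 102 105  99  97 108  99 102 108 101 104 107  97]]
```

View pics/scene10.png

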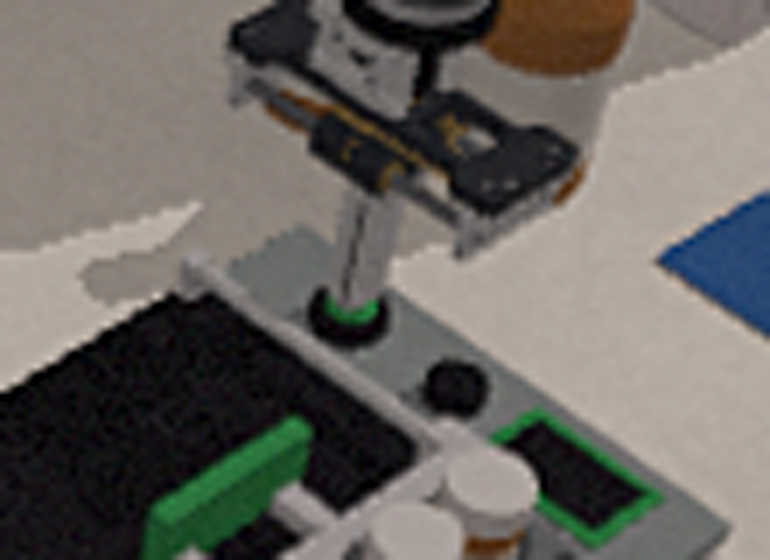

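Request:
jog_arm --plan '[0,0,0.002,0,0,0,0,0,0.0025,0,0,0,0,0,0.0025,0,0,0,0,0,0.0025,0,0,0]'

```text
clock: 44.2
eef_pos: [451.0, 376.1, 120.9]
eef_rot: [3.14, -0.001, 1.598]
wrist_force: [3.3, -1.3, 4.8]
finger_gap: 0.3
finger_force: 2.2
```

Request:
jog_arm --plan '[0,0,0.001,0,0,0,0,0,0.002,0,0,0,0,0,0.002,0,0,0,0,0,0.002,0,0,0]'

```text
clock: 44.6
eef_pos: [450.5, 376.2, 122.4]
eef_rot: [3.141, -0.0, 1.598]
wrist_force: [3.2, 0.5, 3.6]
finger_gap: 0.3
finger_force: 1.8
```

Request:
jog_arm --plan '[0,0,0.001,0,0,0,0,0,0.002,0,0,0,0,0,0.002,0,0,0,0,0,0.002,0,0,0]'

```text
clock: 45.0
eef_pos: [450.4, 376.1, 124.4]
eef_rot: [-3.141, -0.0, 1.598]
wrist_force: [2.3, 1.4, 1.8]
finger_gap: 0.5
finger_force: 1.2
```

The force falls off like a spring from 120.5 to about 126 mm. The hard stop at 120 was therefore the button fully in, held there for over 0.5 s. I retreat and check.

Request:
jog_arm --plan '[0,0,0.04,0,0,0,0,0,0.09,0,0,0,0,0,0.13,0,0,0,-0.08,0,0.13,0,0,0,-0.08,0,0.13,0,0,0,-0.08,0,0.13,0,0,0,-0.08,0,0.13,0,0,0,-0.08,0,0.13,0,0,0]'

```text
clock: 45.8
eef_pos: [371.0, 375.9, 254.0]
eef_rot: [-3.141, 0.001, 1.598]
wrist_force: [0.3, 0.3, -0.3]
finger_gap: 0.2
finger_force: 0.0
```

```bash
python3 chk.py
python3 - <<'E'
from h import *
im,d=camera("top"); p=cloud("top",d); z=p[...,2]
for nm,lo,hi,x,y in(("grip",160,180,535,195),("button",119,132,450,375),("jaw",135,150,590,198)):
    q=(z>lo)&(z<hi)&(abs(p[...,0]-x)<30)&(abs(p[...,1]-y)<(70 if nm!="button" else 30)); print(nm,q.sum(),rect(p[q]) if q.sum() else "",np.median(p[q],0))
im,d=camera("scene"); p=cloud("scene",d); z=p[...,2]; h=cv2.cvtColor(im,cv2.COLOR_RGB2HSV)
for q in cc((z>60)&(z<85)&(h[...,0]>98)&(h[...,0]<118)&(h[...,1]>120)&(p[...,0]<600),40): print("ref",rect(p[q])[:2],np.median(p[q],0))
q=(z>110)&(z<200)&(abs(p[...,0]-450)<14)&(abs(p[...,1]-377)<14); print("button scene",np.median(p[q],0))
E
```

```text
in rack 194 (array([628.2, 117.3]), array([41.8, 42.1])) [627.39304396 117.80216254 185.94796591]
in rack 199 (array([621.5, 272.8]), array([42.4, 41.9])) [620.57424489 272.63085    185.82417756]
in rack 199 (array([624.8, 220.8]), array([42.8, 41.6])) [623.7305928  219.80677063 186.04134222]
mid rack 868 (array([614.7, 198.1]), array([ 89.3, 149.5]), 0.43)
hole 51 [637.3  89.3]
hole 193 [625.5 170.8]
[371.14424283 375.85253032 253.94673016]
grip 192 (array([533.4, 195. ]), array([14.2, 98.6]), 2.1) [532.28008211 195.15253399 170.92000788]
button 77 (array([452.2, 372.5]), array([26.5, 34.1]), 44.61) [448.493801   373.92411124 124.94388497]
jaw 583 (array([589.8, 198.1]), array([ 59.7, 139. ]), 0.02) [588.54168989 197.99178844 146.39139803]
ref (array([ 465.7, -253.7]), array([42.1, 41.4])) [ 468.2409591  -254.21103441   70.80814893]
button scene [455.64593452 372.87041156 123.78800344]
```

Everything is in place: rack and jars are seated, the jaw is against the rack, and the button is out again.

```bash
python3 -c "
from cell import manip
print(manip.sign_off())"
```

```text
the job is handed in; nothing more can be done
None
```

The job is handed in, with no verdict returned: by my last measurements the rack and all three white-capped jars are seated, the clamp is firm against the rack, the start button was pressed fully in and is out again, and the blue-capped jar is still on its mat.

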